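# Run the fingertips along a row of spring plungers

## Task

Check the curved row of five spring plungers on the test plate: with the fingers closed, start on the plunger nearest the tall post and run the fingertips along the row to the wide plunger at the far end, lightly pushing each one down a little in turn, staying down on the row between them and never pressing one to the bottom. Finish while holding: stop on the middle of the wide plunger with it pushed part-way down, and keep it there with all the others sprung up again. Pick up nothing and leave the parts on and around the plate where they are.

Things in the scene. Friction and masses are not known exactly. Their poses are not given: they have to be found in the camera images.
- nest: test plate, fixed to the bench: bare aluminium block 132 x 230 mm, its upper face 30 mm above the bench. Origin under its centre at bench height, z up. The row of plungers is an arc of radius 120 mm that runs along its y, from +y (plunger 1) to -y (plunger 5), bulging to its +x; neighbours are 38 mm apart. It may stand turned any way round. Two loose parts stand on it on its -x side.
- post_top (a point): centre of the top of the tall fixed steel post (14 mm diameter, 34 mm above the plate, so 18 mm higher than the plungers) that marks the start of the row; 46 mm from the centre of plunger 1
- top_1 (a point): middle of the domed top of plunger 1, the first, beside the post: round dark steel head of 29 mm diameter, the dome 5 mm high; stands 16 mm above the plate, 46 mm above the bench when up; moves down with the plunger
- plunger_1 (a joint): how far this plunger is pushed down, 0 (up) to 0.008 m (bottom); a spring returns it: about 2 N to start, 3 N at 3 mm, 4.5 N at the bottom
- top_2 (a point): middle of the domed top of plunger 2: round dark steel head of 29 mm diameter, the dome 5 mm high; stands 16 mm above the plate, 46 mm above the bench when up; moves down with the plunger
- plunger_2 (a joint): how far this plunger is pushed down, 0 (up) to 0.008 m (bottom); a spring returns it: about 2 N to start, 3 N at 3 mm, 4.5 N at the bottom
- top_3 (a point): middle of the domed top of plunger 3: round dark steel head of 29 mm diameter, the dome 5 mm high; stands 16 mm above the plate, 46 mm above the bench when up; moves down with the plunger
- plunger_3 (a joint): how far this plunger is pushed down, 0 (up) to 0.008 m (bottom); a spring returns it: about 2 N to start, 3 N at 3 mm, 4.5 N at the bottom
- top_4 (a point): middle of the domed top of plunger 4: round dark steel head of 29 mm diameter, the dome 5 mm high; stands 16 mm above the plate, 46 mm above the bench when up; moves down with the plunger
- plunger_4 (a joint): how far this plunger is pushed down, 0 (up) to 0.008 m (bottom); a spring returns it: about 2 N to start, 3 N at 3 mm, 4.5 N at the bottom
- top_5 (a point): middle of the domed top of plunger 5, the last and widest: wide dark steel head of 38 mm diameter, the dome 5 mm high; stands 16 mm above the plate, 46 mm above the bench when up; moves down with the plunger
- plunger_5 (a joint): how far this plunger is pushed down, 0 (up) to 0.008 m (bottom); a spring returns it: about 2 N to start, 3 N at 3 mm, 4.5 N at the bottom
- dome_cap: loose white dome cap, 37 mm across, 34 mm high, standing on the plate inside the bend of the row, on the post's side; origin at the middle of its underside; to be left alone
- housing: loose violet ring-shaped housing with a black tap, 40 x 51 x 22 mm, standing on the plate inside the bend, on the side of the wide plunger; origin at the middle of its underside; to be left alone
- screwdriver: loose orange screwdriver, 178 mm long, on the bench to the right; origin at the middle of its underside; to be left alone
- torque_driver: loose black torque driver, 160 mm long, on the bench to the left; origin at the middle of its underside; to be left alone
- seal_cup: loose open steel cup, 60 mm across, 34 mm high, on the bench to the left; origin at the middle of its underside; to be left alone
- fitting: loose brass air fitting, 35 mm long, on the bench near right; origin at the middle of its underside; to be left alone

How it is judged (in metres and radians):
On the way, in this order (a step that is already met when the one before it is completed fails the run):
1. the fingertips are on plunger 1 (within 10 mm of its centre) and have pushed it down more than 1 mm (value of joint plunger_1 above 0.001 m and horizontal distance between the grasp point and top_1 below 0.01 m), for 0.05 s.
2. on the way from plunger 1 to 2 the fingertips stay low (no more than about 17 mm over the heads) (horizontal distance between the grasp point and top_1 below 0.025 m and horizontal distance between the grasp point and top_2 below 0.025 m and z of the grasp point in the frame of post_top below 0.018 m), for 0.05 s.
3. the fingertips are on plunger 2 (within 10 mm of its centre) and have pushed it down more than 1 mm (value of joint plunger_2 above 0.001 m and horizontal distance between the grasp point and top_2 below 0.01 m), for 0.05 s.
4. on the way from plunger 2 to 3 the fingertips stay low (no more than about 17 mm over the heads) (horizontal distance between the grasp point and top_2 below 0.025 m and horizontal distance between the grasp point and top_3 below 0.025 m and z of the grasp point in the frame of post_top below 0.018 m), for 0.05 s.
5. the fingertips are on plunger 3 (within 10 mm of its centre) and have pushed it down more than 1 mm (value of joint plunger_3 above 0.001 m and horizontal distance between the grasp point and top_3 below 0.01 m), for 0.05 s.
6. on the way from plunger 3 to 4 the fingertips stay low (no more than about 17 mm over the heads) (horizontal distance between the grasp point and top_3 below 0.025 m and horizontal distance between the grasp point and top_4 below 0.025 m and z of the grasp point in the frame of post_top below 0.018 m), for 0.05 s.
7. the fingertips are on plunger 4 (within 10 mm of its centre) and have pushed it down more than 1 mm (value of joint plunger_4 above 0.001 m and horizontal distance between the grasp point and top_4 below 0.01 m), for 0.05 s.
8. on the way from plunger 4 to 5 the fingertips stay low (no more than about 17 mm over the heads) (horizontal distance between the grasp point and top_4 below 0.025 m and horizontal distance between the grasp point and top_5 below 0.025 m and z of the grasp point in the frame of post_top below 0.018 m), for 0.05 s.
9. the fingertips are on plunger 5 (within 10 mm of its centre) and have pushed it down more than 1 mm (value of joint plunger_5 above 0.001 m and horizontal distance between the grasp point and top_5 below 0.01 m), for 0.05 s.
At the end, for the whole second after the job is handed in: The fingertips rest on the wide plunger 5, within 12 mm of its centre, and keep it 1.2 to 6.2 mm down; plungers 1 to 4 are up again (less than 0.8 mm down); every loose part is within 10 mm of where it stood (value of joint plunger_5 between 0.0012 and 0.0062 m and value of joint each of plunger_1, plunger_2, plunger_3, plunger_4 below 0.0008 m and horizontal distance between the grasp point and top_5 below 0.012 m and contact force between the fingers and nest above 0.5 N and distance of each of dome_cap, housing, screwdriver, torque_driver, seal_cup, fitting from where it was at the start of the episode below 0.01 m); the arm keeps its last pose, push and grip.
It fails at once if a plunger is pressed to the bottom (more than 7 mm of its 8 mm) (value of joint any of plunger_1, plunger_2, plunger_3, plunger_4, plunger_5 above 0.007 m).
It fails at once if the robot presses on the test plate, its post or plungers with more than 20 N (contact force between any of the arm, the fingers and nest above 20 N).
It fails at once if a loose part is lifted, carried or shoved more than 10 mm (distance of any of dome_cap, housing, screwdriver, torque_driver, seal_cup, fitting from where it was at the start of the episode above 0.01 m).
It also fails if it takes over 38 s, if anything falls off the work surface, if the arm or the gripper's body presses on something with over 40 N, if the wrist force passes 120 N, or if a joint passes its speed limit or range.

## Robot

A 6-joint arm with a two-finger parallel gripper is mounted at the origin on a cart in front of the work surface, level with it; the furniture and walls round the work are solid. World frame = base frame: x ahead of the robot, y to its left, z up, the work surface at z = 0. Lengths are in m, angles in degrees, forces in N, time in s.
With the tool pointing down it reaches from about 0.375 to 0.9 m from the base axis. Payload 3.1 kg.
Tool frame: the origin (TCP) lies on the centre line of the jaws, within the pads' length; the fingertips stand finger_overhang ahead of it and the grasp point (between the pads) lies 5 mm behind it (finger_overhang is the distance from the TCP to the fingertips, in m); z points along the fingers, y is the line along which they close (so a half turn about z gives the same grasp; the last joint's range is limited). The gripper opens to 87 mm and grips with 3 to 60 N. Pads are 19 mm wide; open, the fingers measure 117 mm over their backs; the gripper's body (75 mm by 190 mm) begins 51 mm behind the grasp point.
Start: joints at [-77.664, 30.224, 82.088, -0, 67.689, -10.227], TCP at [0.24, -0.577, 0.237] pointing down, gripper open.
Joint ranges: [-176.69, 176.69], [-43.24, 126.21], [12.49, 139.97], [-82, 262], [0, 151.66], [-163.58, 163.58]. Speed limits (degrees/s): [159.86, 159.86, 180, 180, 180, 180].

## Interface

Orientations are given as a 3x3 rotation matrix whose columns are the frame's x, y, z axes.
In Python, from rig import read_state, capture, calibration, hand_in, finger_overhang gives the robot as it stands.
- The arm moves only by the tool send_rows, never from a script. Its argument "plan" is a list of rows, each a list of 5 numbers: the closure in counts, from 0 (fully open) to 255 (shut), then the shift along the tool's x, y, z in m, then the turn about the tool's z in rad. A call has 1 to 20 rows; each row shifts and turns the commanded pose from where the row before left it, along the tool's axes as they then stand; what a row does not reach is not made up. A row lasts 1/12 s, in which the tool goes at most 41.7 mm and 7.16 degrees, less where a joint would pass 70% of its speed; a pose out of reach is approached as far as the arm can. A call is refused whole if a number of a shift passes 0.0417 or a number of a turn 0.125, either way. A call with a gripper value outside its range is refused whole. The fingers move at their own pace and stop on an object; the grip force is fixed at half the most. Time passes only in rows, so rows that do not move let the fingers close. It gives the time, the measured TCP pose, the force, the opening and the grip force at its end, in the units of the state.
- read_state(): the state, without advancing time (a new reading comes with each control period).
- capture(name): name is "scene" or "top" or "wrist"; returns (picture, depth): 420x560x3 uint8, blue, green, red; 420x560 float32, m along the optical axis (not along the pixel's ray), 0 where there is no reading.
- calibration(name): a dict with "fx", "fy", "cx", "cy" (pixels), "dist_coeffs" ([k1, k2, p1, p2, k3] as OpenCV has them; the pictures are not rectified), "xyz" and "rotation" of the camera in the world. Camera axes: x right, y down, z forward; pixel columns grow to the right and rows downward; lengths in m; the calibration is good to about 2 mm. A picture is of the moment at which its call begins: read the wrist's pose just before it. calibration takes no time and is no camera call; for the wrist camera it gives the pose at the moment of the call.
- hand_in(): hands the job in; it is judged then, once.
The state is a dict: "time_s": time; "joint_positions": joint angles; "qvel": joint speeds; "tau": joint torques, N m; "position": TCP position; "tcp_rot": TCP orientation; "force": force on the tool from outside, world axes, zero at the start; "moment": the same for the moment, N m; "opening": opening from 0.0 (shut) to 1.0 (fully open); "grasp_force": force on a finger pad.
Only numpy, scipy, OpenCV 4.12 (cv2) and the standard library are available. Lean on these libraries where they do the work, as an engineer would, in place of code of your own. Each camera call takes 0.05 s, during which the arm holds its last target. There are 200 camera calls.

## Working session

There is one attempt and no reset: what is moved stays moved. The work goes in short steps, Python scripts to look and compute and a tool call to move; the robot and the scene stay as the last step left them, time stands still between calls to the robot, and variables do not carry over. Pictures are saved under pics/ and viewed, at most 10 in all, crops included, and the job is handed in when it is done.

Besides the shell and the picture viewer there is one more tool, called after "Request:" as name([rows], argument=value, ...), one row to a line, values as JSON. send_rows: Moves the arm, as the interface text tells. Its arguments: {"type":"object","properties":{"plan":{"type":"array","items":{"type":"array","items":{"type":"number"}}}},"required":["plan"]}

```bash
mkdir -p pics; ls; python3 - <<'E'
from rig import *
import cv2,numpy as np
s=read_state();print(s['time_s'],s['position'],np.round(s['tcp_rot'],3),s['force'],s['opening'],finger_overhang() if callable(finger_overhang) else finger_overhang)
for n in("top","scene"):
    p,d=capture(n);cv2.imwrite(f"pics/{n}1.png",p);np.save(f"{n}_d.npy",d)
    c=calibration(n);print(n,c)
E
```

```text
pics
0.0 [ 0.23967101 -0.57645536  0.23556881] [[ 0.923  0.384 -0.   ]
 [ 0.384 -0.923  0.002]
 [ 0.    -0.002 -1.   ]] [-0.67230541 -0.40651282 -0.01786032] 0.9984527789520222 0.014
top {'fx': 482.779602592417, 'fy': 482.779602592417, 'cx': 274.4950338687537, 'cy': 209.75082707558627, 'dist_coeffs': array([-0.0728955,  0.       ,  0.       ,  0.       ,  0.       ]), 'xyz': array([ 0.25553231, -0.01056078,  1.35750666]), 'rotation': array([[ 0.0257013 , -0.98483005,  0.17160772],
       [-0.99963364, -0.02386144,  0.01277575],
       [-0.00848714, -0.1718732 , -0.98508252]])}
scene {'fx': 458.88429937476656, 'fy': 458.88429937476656, 'cx': 288.67677909880064, 'cy': 207.23389015412394, 'dist_coeffs': array([-0.05756887,  0.        ,  0.        ,  0.        ,  0.        ]), 'xyz': array([-0.28156361,  0.81486169,  0.62001747]), 'rotation': array([[-0.72515147, -0.28546832,  0.62662843],
       [-0.68816404,  0.33242111, -0.6449236 ],
       [-0.02419927, -0.89889045, -0.43750469]])}
```

View pics/top1.png

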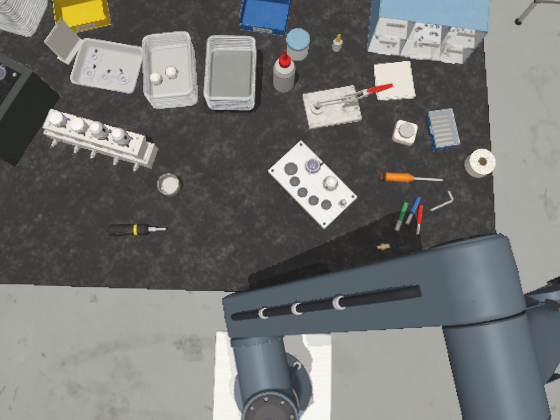

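View pics/scene1.png

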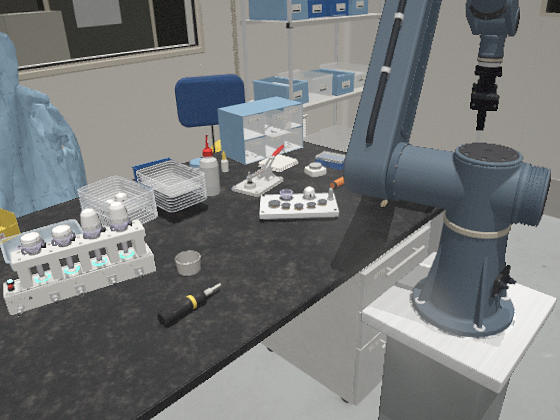

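The top view shows the plate around (312,184). The row runs from the post at about (343,203) through (326,204), (312,200), (302,192) and (295,181) to the wide head at (291,168). Next I measure these.

```bash
cat > h.py <<'E'
import numpy as np,cv2
from rig import *
def ray(c,uv):
    K=np.array([[c['fx'],0,c['cx']],[0,c['fy'],c['cy']],[0,0,1]])
    p=cv2.undistortPoints(np.array(uv,float).reshape(-1,1,2),K,np.array(c['dist_coeffs'])).reshape(-1,2)
    return np.c_[p,np.ones(len(p))]@np.array(c['rotation']).T
def plane(c,uv,z):
    r=ray(c,uv);o=np.array(c['xyz']);return o+r*((z-o[2])/r[:,2])[:,None]
def blobs(p,roi,thr,amin,amax):
    g=cv2.cvtColor(p,cv2.COLOR_BGR2GRAY);x0,y0,x1,y1=roi
    m=(g[y0:y1,x0:x1]<thr).astype(np.uint8)
    n,l,s,ce=cv2.connectedComponentsWithStats(m)
    return [(ce[i]+[x0,y0],s[i]) for i in range(1,n) if amin<s[i][4]<amax]
E
python3 - <<'E'
from h import *
p=cv2.imread("pics/top1.png");c=calibration("top")
for ce,s in blobs(p,(262,135,362,232),110,25,400): print(ce.round(1),s[2:],plane(c,[ce],.046).round(4))
g=cv2.cvtColor(p,cv2.COLOR_BGR2GRAY)[135:235,262:362];m=(g>150).astype(np.uint8)
m=cv2.morphologyEx(m,cv2.MORPH_CLOSE,np.ones((5,5)))
q=max(cv2.findContours(m,0,2)[0],key=cv2.contourArea);r=cv2.minAreaRect(q);b=cv2.boxPoints(r)+[262,135]
P=plane(c,b,.03);print(b,P.round(4),P.mean(0),np.linalg.norm(P[0]-P[1]),np.linalg.norm(P[1]-P[2]))
cv2.imwrite("pics/top_crop.png",cv2.resize(p[135:235,262:362],None,fx=6,fy=6,interpolation=2))
E
```

```text
[[267.00000954 170.99999237]
 [299.5        138.50000191]
 [357.         196.        ]
 [324.50000763 228.49999237]] [[ 0.5977  0.0307  0.03  ]
 [ 0.696  -0.0597  0.03  ]
 [ 0.5316 -0.2239  0.03  ]
 [ 0.4374 -0.1333  0.03  ]] [ 0.56565589 -0.09654792  0.03      ] 0.13360374761889143 0.2323285367233458
```

View pics/top_crop.png

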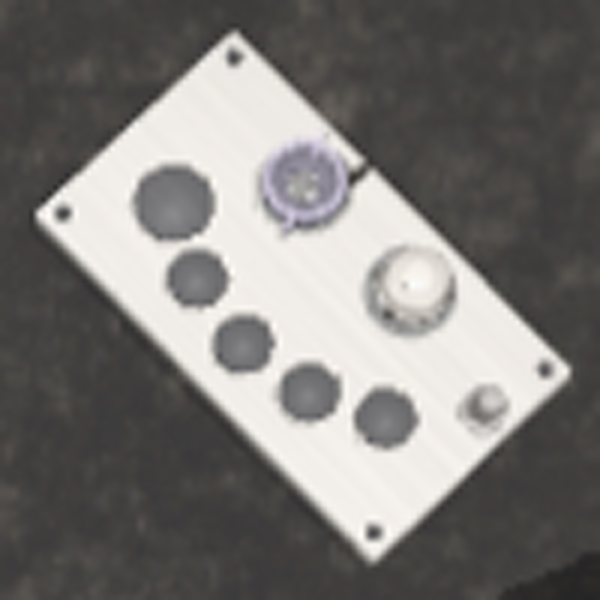

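The crop shows the five heads at crop/6 px: P5 (175,203), P4 (197,278), P3 (243,344), P2 (310,391), P1 (386,417), with the post at about (487,405). I'll segment them with a higher threshold and fit the known arc.

```bash
cat >> h.py <<'E'
def arcfit(W):
    a=(np.arange(5)-2)*2*np.arcsin(19/120.)  # 1..5 from +y to -y, centre of curvature at 0
    M=np.c_[120e-3*np.cos(a),-120e-3*np.sin(a)]
    mc=M.mean(0);wc=W.mean(0);U,S,Vt=np.linalg.svd((M-mc).T@(W-wc))
    D=np.diag([1,np.sign(np.linalg.det(U@Vt))]);R=(U@D@Vt).T
    F=(M-mc)@R.T+wc
    return F,R,np.linalg.norm(F-W,axis=1)
E
python3 - <<'E'
from h import *
p=cv2.imread("pics/top1.png");c=calibration("top")
B=[]
for ce,s in blobs(p,(280,155,340,212),165,50,400): print(ce.round(1),s[2:],plane(c,[ce],.044).round(4)[0]); B.append(ce)
exp=np.array([[386,417],[310,391],[243,344],[197,278],[175,203]])/6+[262,135]-.4
B=np.array(B);sel=np.array([B[np.argmin(np.linalg.norm(B-e,axis=1))] for e in exp])
print(np.linalg.norm(sel-exp,axis=1))
W=plane(c,sel,.0435)[:,:2];F,R,res=arcfit(W);print(W.round(4),F.round(4),R,res,np.linalg.norm(np.diff(W,axis=0),axis=1))
print("yaw",np.degrees(np.arctan2(R[1,0],R[0,0])))
print(calibration("wrist"))
E
```

```text
[330.  163.2] [ 30  24 332] [ 0.621 -0.146  0.044]
[312.3 164.1] [12 11 87] [ 0.6171 -0.0963  0.044 ]
[290.6 168.5] [ 14  12 134] [ 0.6029 -0.0357  0.044 ]
[294.4 181. ] [10  9 77] [ 0.5671 -0.0471  0.044 ]
[288.6 201.9] [ 27  28 393] [ 0.5074 -0.032   0.044 ]
[302.2 192. ] [10  9 77] [ 0.5363 -0.0692  0.044 ]
[313.2 200. ] [10  9 76] [ 0.5143 -0.1001  0.044 ]
[325.8 204.4] [11 10 80] [ 0.5028 -0.1351  0.044 ]
[0.33975584 0.25280361 0.12041871 0.09300511 0.1773665 ]
[[ 0.5029 -0.1351]
 [ 0.5144 -0.1001]
 [ 0.5364 -0.0693]
 [ 0.5672 -0.0471]
 [ 0.603  -0.0357]] [[ 0.5025 -0.136 ]
 [ 0.5141 -0.0998]
 [ 0.5365 -0.0691]
 [ 0.5673 -0.0469]
 [ 0.6035 -0.0354]] [[-0.70594594 -0.70826572]
 [ 0.70826572 -0.70594594]] [0.00098195 0.000399   0.00016698 0.00025488 0.00055319] [0.03685848 0.03788786 0.03790087 0.03763157]
yaw 134.90601596986946
{'fx': 349.1509157435063, 'fy': 349.1509157435063, 'cx': 281.93775226648967, 'cy': 209.21046705740602, 'dist_coeffs': array([-0.04198551,  0.        ,  0.        ,  0.        ,  0.        ]), 'xyz': array([ 0.30925725, -0.54719076,  0.38467537]), 'rotation': array([[ 0.38466126, -0.88599402, -0.25894075],
       [-0.92305197, -0.37021135, -0.10449224],
       [-0.00328331,  0.27920989, -0.96022448]])}
```

Residuals are 1 mm or less, the neighbour distances come out right (37–38 mm), and the plate's yaw is 135°. I'll close the fingers, turn so that tool x runs along the row (45°), and go above plunger 1.

Request:
send_rows([
  [255,0,0,0,-0.0975],
  [255,0,0,0,-0.0975],
  [255,0,0,0,-0.0975],
  [255,0,0,0,-0.0975],
  [255,0.033,-0.0084,0,0],
  [255,0.033,-0.0084,0,0],
  [255,0.033,-0.0084,0,0],
  [255,0.033,-0.0084,0,0],
  [255,0.033,-0.0084,0,0],
  [255,0.033,-0.0084,0,0],
  [255,0.033,-0.0084,0,0],
  [255,0.033,-0.0084,0,0],
  [255,0.033,-0.0084,0,0],
  [255,0.033,-0.0084,0,0],
  [255,0.033,-0.0084,0,0],
  [255,0.033,-0.0084,0,0],
  [255,0.033,-0.0084,0,0],
  [255,0.033,-0.0084,0,0],
  [255,0.033,-0.0084,0,0],
])

```text
time_s: 1.68
position: [0.5018, -0.1367, 0.2363]
tcp_rot: [[0.708, 0.706, -0.001], [0.706, -0.708, 0.0], [-0.0, -0.001, -1.0]]
force: [0.8, -0.9, -0.3]
opening: 0.007
grasp_force: 0.0
```

```bash
python3 - <<'E'
from h import *
s=read_state();print(s['time_s'],s['position'],np.round(s['tcp_rot'],3),s['force'],s['opening'])
c=calibration("wrist");p,d=capture("wrist");cv2.imwrite("pics/wrist1.png",p);np.save("w1.npy",d);import pickle;pickle.dump(c,open("w1.pkl","wb"))
print(c['xyz'])
F=np.array([[.5025,-.136,.0435],[.5141,-.0998,.0435],[.5365,-.0691,.0435],[.5673,-.0469,.0435],[.6035,-.0354,.0435]])
q=(F-c['xyz'])@c['rotation'];print((q[:,:2]/q[:,2:]*c['fx']+[c['cx'],c['cy']]).round(0))
E
```

```text
1.6833 [ 0.50179985 -0.13670996  0.23629612] [[ 0.708  0.706 -0.001]
 [ 0.706 -0.708  0.   ]
 [-0.    -0.001 -1.   ]] [ 0.83772665 -0.93531023 -0.34836245] 0.007068996958390115
[ 0.55493452 -0.08248577  0.38524888]
[[284. 186.]
 [266. 152.]
 [259. 112.]
 [265.  69.]
 [284.  28.]]
```

View pics/wrist1.png

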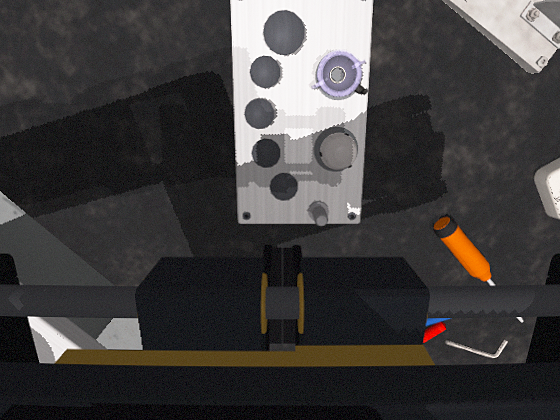

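The wrist view shows the heads at about (284,186), (266,152), (260,113), (265,71) and (284,33), within a few px of the prediction. I'll refine from the contours.

```bash
python3 - <<'E'
from h import *
import pickle
p=cv2.imread("pics/wrist1.png");c=pickle.load(open("w1.pkl","rb"));d=np.load("w1.npy")
g=cv2.cvtColor(p,cv2.COLOR_BGR2GRAY)
S=[]
for (x,y),r in zip([(284,186),(266,152),(260,113),(265,71),(284,33)],[20,20,20,20,26]):
    w=g[y-r:y+r,x-r:x+r];best=None
    for t in range(50,140,6):
        n,l,s,ce=cv2.connectedComponentsWithStats((w<t).astype(np.uint8))
        k=l[r,r]
        if k and max(s[k][2:4])<1.8*r and .68<s[k][4]/(s[k][2]*s[k][3])<.9: best=(t,ce[k]+[x-r,y-r],s[k])
    print(best,d[y,x]); S.append(best[1])
S=np.array(S)
W=plane(c,S,.0435)[:,:2];F,R,res=arcfit(W);print(W.round(4),F.round(4),res,np.degrees(np.arctan2(R[1,0],R[0,0])))
print(np.linalg.norm(np.diff(W,axis=0),axis=1))
o=np.array(c['xyz']);r=ray(c,S)
print("depth pts",(o+r*np.array([d[int(round(v)),int(round(u))] for u,v in S])[:,None]).round(4))
E
```

```text
(110, array([283.34952978, 185.98589342]), array([  5,   6,  29,  29, 638], dtype=int32)) 0.34557408
(104, array([266.08779762, 152.81845238]), array([  6,   6,  29,  30, 672], dtype=int32)) 0.3361518
(134, array([259.67379679, 113.24064171]), array([  4,   5,  33,  31, 748], dtype=int32)) 0.3251726
(134, array([264.97932817,  71.59043928]), array([  5,   5,  31,  33, 774], dtype=int32)) 0.31479663
(134, array([283.76976422,  32.11650485]), array([   5,    3,   42,   45, 1442], dtype=int32)) 0.3062303
[[ 0.5022 -0.1361]
 [ 0.5137 -0.1008]
 [ 0.5361 -0.0704]
 [ 0.5664 -0.0479]
 [ 0.6023 -0.0364]] [[ 0.5019 -0.1369]
 [ 0.5135 -0.1007]
 [ 0.5358 -0.07  ]
 [ 0.5666 -0.0477]
 [ 0.6028 -0.0362]] [0.00090375 0.00017925 0.00052692 0.00032785 0.00057367] 134.9431090062118
[0.03710105 0.03781537 0.03763605 0.03773015]
depth pts [[ 0.5027 -0.1356  0.0468]
 [ 0.514  -0.1006  0.0467]
 [ 0.5364 -0.0705  0.048 ]
 [ 0.5663 -0.0481  0.0451]
 [ 0.6018 -0.0369  0.0467]]
```

Both views agree to within 1 mm. P1–P5 are at (.5022,-.1364), (.5138,-.1003), (.5362,-.0696), (.567,-.0473) and (.6031,-.0358). I'm descending to about 6 mm above head 1; contact should come at TCP z≈0.060.

Request:
send_rows([
  [255,0,0,0.017,0],
  [255,0,0,0.02,0],
  [255,0,0,0.02,0],
  [255,0,0,0.02,0],
  [255,0,0,0.02,0],
  [255,0,0,0.02,0],
  [255,0,0,0.02,0],
  [255,0,0,0.015,0],
  [255,0,0,0.01,0],
  [255,0,0,0.006,0],
  [255,0,0,0.002,0],
  [255,0,0,0,0],
  [255,0,0,0,0],
])

```text
time_s: 2.82
position: [0.5019, -0.1387, 0.0671]
tcp_rot: [[0.708, 0.706, 0.001], [0.706, -0.708, -0.001], [0.0, 0.001, -1.0]]
force: [0.1, 0.4, -0.1]
opening: 0.005
grasp_force: 0.0
```

Request:
send_rows([
  [255,0.0018,-0.0014,0.003,0],
  [255,0,0,0.002,0],
  [255,0,0,0.001,0],
  [255,0,0,0,0],
  [255,0,0,0,0],
  [255,0,0,0,0],
])

```text
time_s: 3.32
position: [0.5018, -0.1362, 0.0607]
tcp_rot: [[0.708, 0.706, 0.0], [0.706, -0.708, -0.0], [0.0, 0.0, -1.0]]
force: [-0.2, 0.3, -0.2]
opening: 0.003
grasp_force: 0.0
```

Request:
send_rows([
  [255,0,0,0.001,0],
  [255,0,0,0.001,0],
  [255,0,0,0,0],
  [255,0,0,0,0],
  [255,0,0,0,0],
])

```text
time_s: 3.73
position: [0.5019, -0.1363, 0.0587]
tcp_rot: [[0.708, 0.706, 0.0], [0.706, -0.708, -0.0], [0.0, 0.0, -1.0]]
force: [-0.1, 0.4, 2.1]
opening: 0.0
grasp_force: 0.9
```

Contact: about 2.3 N at 1.3 mm, consistent with the geometry. Pushing to about 3 mm.

Request:
send_rows([
  [255,0,0,0.001,0],
  [255,0,0,0.0007,0],
  [255,0,0,0,0],
  [255,0,0,0,0],
  [255,0,0,0,0],
])

```text
time_s: 4.15
position: [0.5019, -0.1362, 0.0569]
tcp_rot: [[0.708, 0.706, 0.0], [0.706, -0.708, -0.0], [0.0, 0.0, -1.0]]
force: [-0.2, 0.3, 2.3]
opening: 0.006
grasp_force: 1.2
```

Now sliding to plunger 2 at the same depth.

Request:
send_rows([
  [255,0.0028,-0.0014,0,0],
  [255,0.0028,-0.0014,0,0],
  [255,0.0028,-0.0014,0,0],
  [255,0.0028,-0.0014,0,0],
  [255,0.0028,-0.0014,0,0],
  [255,0.0028,-0.0014,0,0],
  [255,0.0028,-0.0014,0,0],
  [255,0.0028,-0.0014,0,0],
  [255,0.0028,-0.0014,0,0],
  [255,0.0028,-0.0014,0,0],
  [255,0.0028,-0.0014,0,0],
  [255,0.003,-0.0016,0,0],
  [255,0,0,0,0],
  [255,0,0,0,0],
  [255,0,0,0,0],
])

```text
time_s: 5.4
position: [0.5138, -0.0997, 0.0568]
tcp_rot: [[0.709, 0.706, 0.0], [0.706, -0.709, 0.001], [0.001, -0.0, -1.0]]
force: [1.0, 1.5, 3.4]
opening: 0.004
grasp_force: 1.3
```

On plunger 2 at 3.4 N. Next is plunger 3.

Request:
send_rows([
  [255,0.0031,-0.0005,0,0],
  [255,0.0031,-0.0005,0,0],
  [255,0.0031,-0.0005,0,0],
  [255,0.0031,-0.0005,0,0],
  [255,0.0031,-0.0005,0,0],
  [255,0.0031,-0.0005,0,0],
  [255,0.0031,-0.0005,0,0],
  [255,0.0031,-0.0005,0,0],
  [255,0.0031,-0.0005,0,0],
  [255,0.0031,-0.0004,0,0],
  [255,0.0031,-0.0003,0,0],
  [255,0.003,-0.0003,0,0],
  [255,0,0,0,0],
  [255,0,0,0,0],
  [255,0,0,0,0],
])

```text
time_s: 6.65
position: [0.5364, -0.0697, 0.0569]
tcp_rot: [[0.709, 0.706, 0.001], [0.706, -0.709, 0.001], [0.001, 0.0, -1.0]]
force: [0.8, 0.3, 2.3]
opening: 0.002
grasp_force: 1.2
```

Request:
send_rows([
  [255,0.0031,0.0005,0,0],
  [255,0.0031,0.0005,0,0],
  [255,0.0031,0.0005,0,0],
  [255,0.0031,0.0005,0,0],
  [255,0.0031,0.0005,0,0],
  [255,0.0031,0.0005,0,0],
  [255,0.0031,0.0005,0,0],
  [255,0.0031,0.0005,0,0],
  [255,0.0031,0.0005,0,0],
  [255,0.0031,0.0005,0,0],
  [255,0.0031,0.0004,0,0],
  [255,0.0031,0.0004,0,0],
  [255,0,0,0,0],
  [255,0,0,0,0],
  [255,0,0,0,0],
])

```text
time_s: 7.9
position: [0.5673, -0.0477, 0.057]
tcp_rot: [[0.708, 0.706, 0.002], [0.706, -0.708, 0.0], [0.002, 0.001, -1.0]]
force: [-0.3, 2.6, 2.6]
opening: -0.0
grasp_force: 1.2
```

Request:
send_rows([
  [255,0.0028,0.0014,0,0],
  [255,0.0028,0.0014,0,0],
  [255,0.0028,0.0014,0,0],
  [255,0.0028,0.0014,0,0],
  [255,0.0028,0.0014,0,0],
  [255,0.0028,0.0014,0,0],
  [255,0.0028,0.0014,0,0],
  [255,0.0028,0.0014,0,0],
  [255,0.0028,0.0014,0,0],
  [255,0.0028,0.0014,0,0],
  [255,0.0028,0.0014,0,0],
  [255,0.003,0.0015,0,0],
  [255,0,0,0,0],
  [255,0,0,0,0],
  [255,0,0,0,0],
  [255,0,0,0,0],
  [255,0,0,0,0],
])

```text
time_s: 9.32
position: [0.6033, -0.0362, 0.0571]
tcp_rot: [[0.708, 0.706, 0.002], [0.706, -0.708, -0.0], [0.001, 0.002, -1.0]]
force: [1.5, 1.3, 2.5]
opening: 0.006
grasp_force: 1.2
```

```bash
python3 - <<'E'
from h import *
s=read_state();print(s['time_s'],s['position'],s['force'])
c=calibration("wrist");p,d=capture("wrist");cv2.imwrite("pics/wrist2.png",p)
E
```

```text
9.3167 [ 0.60330224 -0.03615942  0.05713736] [1.47980739 1.26037221 2.47501418]
```

View pics/wrist2.png

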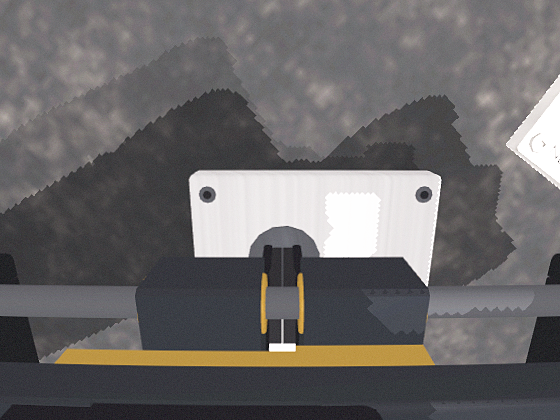

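The closed fingertips are centred on the wide head (head about x=284, fingers about x=283). It is roughly 3 mm down at about 2.5 N, so I'm handing in.

```bash
python3 -c "from rig import *;print(hand_in())"
```

```text
the job is handed in; nothing more can be done
None
```

I ran the closed fingertips along plungers 1 to 5 in order, staying down between them, and handed in at about 9.4 s while holding the wide plunger about 3 mm down (estimated from tip height, about 2.5 N). I didn't check that plungers 1–4 had sprung back or that the loose parts hadn't moved, and hand-in returned no verdict.

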